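Prop the self-closing chest lid and fetch the step block

TASK

The chest's sprung lid shuts itself: open it, prop it open about upright with the wooden wedge standing on the chest's rear shelf (thick end against the lid, thin end squarely against the stop lug at the shelf's front edge, which has been left somewhere along it: look or feel for it) and let go. Then take the stair-shaped step block out, leaving the V-block where it lies, and set it down on its base, without dropping it, in the open steel tray; leave the lid propped by the wedge and the wrench, offcut, arbor and bottle on the bench undisturbed.

Things in the scene. Friction and masses are not known exactly. Their poses are not given: they have to be found in the camera images.
- chest: Grey steel chest fixed to the bench, 241 mm deep (x), 320 wide (y), walls 6, rim 85 above the bench. Origin: on the bench, middle of its underside; x points to the back (away from the robot), z up. Front bay: 125 mm (x) by 308 (y), centred at x=-51.5, floor at z=22. Behind it a flat rear shelf (x=11 to 115, z=61, 24 below the rim) of the same width, open to the bay, ends at the back wall.
- lid (a joint): Angle of the flat aluminium lid (257 mm hinge to front edge, 324 wide, 4 thick, 0.35 kg): 0 shut, 1.57 upright, hard stop 1.85, leaning back. Weight and spring (0.1 N m/rad x (angle + 0.7)) shut it from any angle: about 2 N at the front edge to lift it, about 8 N on the wedge once propped. No handle: lift it by its front edge, which overhangs the front wall by 22 mm.
- lid_lip (a point): Middle of the lid's front edge, on its underside; moves with the lid. Shut, it is 257 mm in front of the hinge line, 85 mm above the bench.
- hinge_line (a point): Middle of the lid's hinge line, on the chest's rim (x=115, y=0, z=85 mm in the chest's frame). The hinge runs along the chest's y axis; the lid's inner face swings up about this line.
- shelf_edge (a point): Middle of the shelf's front edge (x=11, y=0, z=61 mm in the chest's frame). Here stands a steel stop lug, 20 mm wide (y), 18 high, x=11 to 19, fixed anywhere up to 65 mm left or right of the middle: its place is not measured; look or feel for it once the lid is up. The lid pushes a released wedge forward: square against the lug (within 10 mm) it holds; elsewhere it slides off the shelf.
- wedge: Loose dark hardwood wedge, 0.12 kg, 36 mm wide (y): grip its upright parallel sides. Origin: underside, mid width; z up, x to the thick end. Thin end: upright face 22 high at x=-48, foot bevelled 5. Top slopes straight to the thick end's top edge, 50 high at x=49, overhanging its foot at x=38. Thin end at the lug, it holds the lid at about 1.6 rad; 6 mm further back the lid meets its stop.
- step_block: Steel stair-shaped step block, about 0.3 kg, 60 mm long (x), 30 wide (y), three steps of 20 mm, 15, 30 and 45 mm high, the tallest at +x. Origin: centre of the underside. It starts on the bay's floor beside the V-block, in the left or the right half.
- v_block: Steel V-block in the bay's other half, 60 mm long (x), 36 wide, 42 high, with a V groove along its top. Origin: centre of the underside. Leave it alone.
- tray: Open dark steel tray fixed to the bench, 130 mm (x) by 170 (y) outside, 22 high, walls and floor 4 thick. Origin: centre of the underside. It is beside the chest, left or right; the wedge starts on the other side.
- offcut: Loose light wood offcut 90 x 45 x 20 mm, bystander.
- arbor: Loose steel arbor standing on its flange, 52 mm diameter, 90 high, bystander.
- wrench: Loose 180 mm wrench lying on the bench, bystander.
- oil_bottle: Loose bottle 60 mm diameter, 150 high, bystander.
Mind the look-alikes: they are no part of the job. Several things have the shape of the tray; the one meant has the colours described above. Leave any red look-alike of the wedge alone.

How it is judged:
By the outcome, as a careful person would: the job done as asked, in the order asked, and still so for the second after the job is handed in, with the robot touching nothing.
It also fails if it takes over 72 s, if anything falls off the work surface, if the arm or the gripper's body presses on something with over 40 N, if the wrist force passes 120 N, or if a joint passes its speed limit or range.

ROBOT

A 6-joint arm with a two-finger parallel gripper is mounted at the origin on the work surface. World frame = base frame: x ahead of the robot, y to its left, z up, the work surface at z = 0. Lengths are in m, angles in rad, forces in N, time in s.
With the tool pointing down it reaches from about 0.3 to 0.775 m from the base axis. Payload 14.6 kg.
Tool frame: the origin (TCP) lies between the finger pads; the fingertips stand 17 mm ahead of it and the grasp point (between the pads) lies 2 mm behind it; z points along the fingers, y is the direction in which the jaws open and shut (so a half turn about z gives the same grasp; the last joint's range is limited). The gripper opens to 94 mm and grips with 3 to 60 N. Pads are 16 mm wide; open, the fingers measure 119 mm over their backs; the gripper's body (75 mm by 177 mm) begins 78 mm behind the grasp point.
Start: joints at [1.24, 0.3, 1.521, -0, 1.321, -0.067], TCP at [0.143, 0.531, 0.202] pointing down, gripper open.
Joint ranges: [-3.03, 3.03], [-0.79, 2.21], [0.23, 2.52], [-1.04, 4.18], [0, 3.07], [-2.55, 2.55]. Speed limits (rad/s): [2.22, 2.22, 2.57, 3.14, 3.14, 3.14].

INTERFACE

Orientations are given as a unit quaternion [w, x, y, z].
In Python, from rig import manip gives the robot as it stands.
- The arm moves only by the tool move_arm, never from a script. Its argument "commands" is a list of rows, each a list of 3 entries, a list of its own where there are three numbers: the gripper's target within -1 to 1 (fully open at 1, half-way at 0, shut at -1), then the shift along the tool's x, y, z in units of 30 mm (1.0 is 30 mm), then the turn about the tool's z in units of 6 degrees (1.0 is 6 degrees). A call has 1 to 20 rows; each row shifts and turns the pose as measured when the row begins, along the tool's axes as they then stand; what a row does not reach is not made up. A row lasts 1/8 s, in which the tool goes at most 62.5 mm and 10.7 degrees, less where a joint would pass 70% of its speed; a pose out of reach is approached as far as the arm can. A call is refused whole if a number of a shift passes 1 or a number of a turn 1, either way. A call with a gripper value outside its range is refused whole. The fingers move at their own pace and stop on an object; the grip force is fixed at half the most. Time passes only in rows, so rows that do not move let the fingers close. It gives the time, the measured TCP pose, the force and the opening at its end, in the units of the state.
- manip.observe(): the state, without advancing time (a new reading comes with each control period).
- manip.read_camera(name): name is "side" or "top" or "wrist"; returns a dict with "pixels" (480x640x3 uint8, blue, green, red), "range_z" (480x640 float32, m along the optical axis (not along the pixel's ray), 0 where there is no reading), "vfov" (degrees; the focal length in pixels is half the picture's height over the tangent of half this angle, whatever the lens; pixels are square), "cx", "cy" (the principal point, pixels), "rvec" (rotation vector, rad) and "tvec" (3), from world to camera coordinates, as OpenCV has them. Camera axes: x right, y down, z forward; pixel columns grow to the right and rows downward; lengths in m; the calibration is good to about 2 mm. A picture is of the moment at which its call begins.
- manip.sign_off(): hands the job in, once; it reports no verdict.
The state is a dict: "t": time; "joint_pos": joint angles; "qvel": joint speeds; "joint_efforts": joint torques, N m; "tcp_pos": TCP position; "tcp_rot": TCP orientation; "contact_force": force on the tool from outside, world axes, zero at the start; "moment": the same for the moment, N m; "width": opening from 0.0 (shut) to 1.0 (fully open).
Only numpy, scipy, OpenCV 4.12 (cv2) and the standard library are available. Lean on these libraries where they do the work, as an engineer would, in place of code of your own. Each camera call takes 0.05 s, during which the arm holds its last target. There are 200 camera calls.

## Working session

There is one attempt and no reset: what is moved stays moved. The work goes in short steps, Python scripts to look and compute and a tool call to move; the robot and the scene stay as the last step left them, time stands still between calls to the robot, and variables do not carry over. Pictures are saved under pics/ and viewed, about 8 in all and at most 12, crops included, and the job is handed in when it is done.

Besides the shell and the picture viewer there is one more tool, called after "Emit:" as name([rows], argument=value, ...), one row to a line, values as JSON. move_arm: Moves the arm, as the interface text tells. Its arguments: {"type":"object","properties":{"commands":{"type":"array","items":{"type":"array"}}},"required":["commands"]}

```bash
mkdir -p pics
cat > h.py <<'E'
import numpy as np, cv2
from rig import manip
def cam(name, save=None):
    c=manip.read_camera(name)
    c['R']=cv2.Rodrigues(np.array(c['rvec'],float))[0]; c['t']=np.array(c['tvec'],float).ravel()
    c['f']=240/np.tan(np.radians(c['vfov'])/2)
    if save: cv2.imwrite('pics/'+save,c['pixels'])
    return c
def cloud(c):
    v,u=np.mgrid[0:480,0:640]; z=c['range_z']
    P=np.stack([(u-c['cx'])/c['f']*z,(v-c['cy'])/c['f']*z,z],-1)
    W=(P-c['t'])@c['R']; W[z<=0]=np.nan
    return W
def ray(c,u,v,h):
    d=np.array([(u-c['cx'])/c['f'],(v-c['cy'])/c['f'],1])@c['R']; o=-c['R'].T@c['t']
    return o+d*(h-o[2])/d[2]
E
python3 - <<'E'
from h import *
a=cam('top','top0.png'); b=cam('side','side0.png')
for c in(a,b): print(c['f'],c['cx'],c['cy'],-c['R'].T@c['t'])
s=manip.observe(); print(s)
E
```

```text
438.77068287049036 308.2010095986116 242.27804391367903 [0.40697319 0.05447889 1.33555266]
526.8888658814608 319.44123033928247 236.54297610305386 [0.22099533 0.98696376 1.15790152]
{'t': 0.1, 'joint_pos': array([ 1.24041103e+00,  3.00391402e-01,  1.52151276e+00,  1.81448320e-05,
        1.32070940e+00, -6.66214429e-02]), 'qvel': array([ 0.0020744 , -0.00229902, -0.00079608,  0.00030664, -0.0033461 ,
        0.00019917]), 'joint_efforts': array([ 8.53173078e-04, -5.32644475e+01, -3.53285444e+01,  7.09688198e-02,
        2.32526445e-02, -5.02803039e-05]), 'tcp_pos': array([0.14332568, 0.53074935, 0.20135895]), 'tcp_rot': array([-1.09279603e-04,  1.31502172e-01,  9.91315751e-01, -4.98699148e-04]), 'contact_force': array([ 0.45435415, -0.50148218, -0.27700494]), 'moment': array([-0.07041013,  0.02822789,  0.01549399]), 'width': 1.0043860835814127}
```

View pics/top0.png

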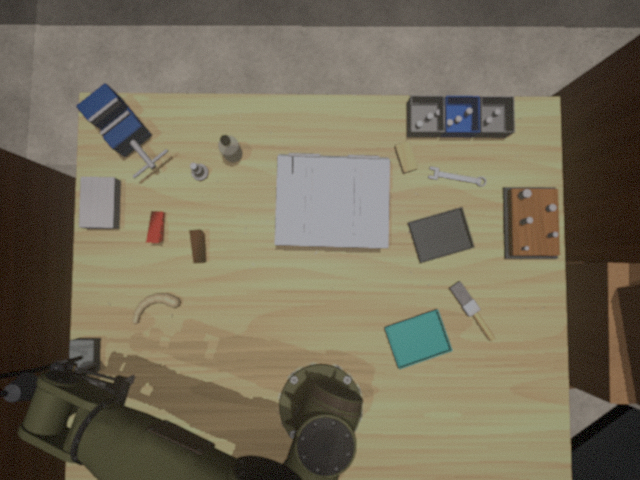

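View pics/side0.png

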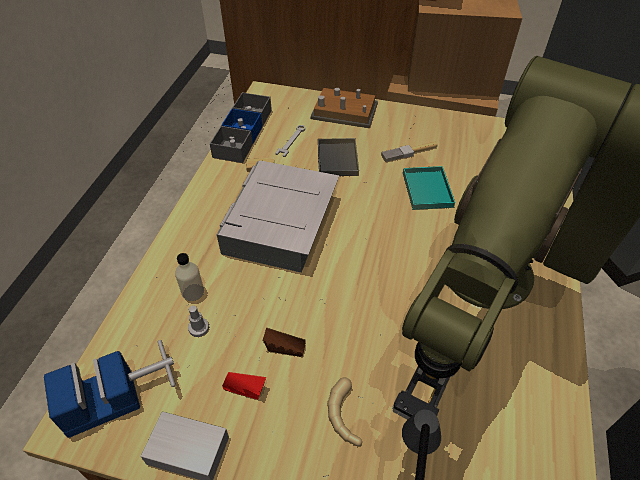

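The top view shows the chest at (333,203), the dark wedge at (198,246), the red look-alike at (156,228), the dark tray at (440,235) and the teal look-alike at (418,338). Next I measure the poses.

Run:
```python
from h import *
c=cam('top'); W=cloud(c); z=W[...,2]; X=W[...,0];Y=W[...,1]
def rect(m,name):
    m=cv2.morphologyEx(m.astype(np.uint8),cv2.MORPH_OPEN,np.ones((3,3)))
    n,l,st,ce=cv2.connectedComponentsWithStats(m)
    i=1+np.argmax(st[1:,4]); p=W[l==i]
    r=cv2.minAreaRect((p[:,:2]*1000).astype(np.float32)); print(name,st[i],r,np.median(p[:,2])); return l==i
v,u=np.mgrid[0:480,0:640]
def box(a,b,cc,d): return (u>a)&(u<b)&(v>cc)&(v<d)
lid=rect(box(260,400,145,255)&(z>.07),'lid')
rect(box(180,215,220,270)&(z>.012),'wedge')
rect(box(400,480,200,268)&(c['pixels'].max(-1)<95)&(z>-.01),'tray')
w=box(180,215,220,270)&(z>.012)
s=W[w]; 
# slope direction of wedge top
A=np.c_[s[:,:2],np.ones(len(s))]; t=s[:,2]>.02
print(np.linalg.lstsq(A[t],s[t,2],rcond=None)[0], s[:,2].max(), np.median(s[:,:2],0))
for n,b in dict(red=(140,170,205,250),bottle=(215,245,130,170),arbor=(186,212,155,185),off=(392,420,140,175),wr=(425,488,160,190)).items():
    m=box(*b)&(z>.006); p=W[m]; print(n,len(p),p.min(0) if len(p) else '',p.max(0) if len(p) else '')
p=W[lid]; print('lid plane',np.linalg.lstsq(np.c_[p[:,:2],np.ones(len(p))],p[:,2],rcond=None)[0])
im=cv2.resize(c['pixels'][190:280,170:260],None,fx=5,fy=5,interpolation=cv2.INTER_CUBIC)
# precise ray based corners
g=c['pixels'].astype(int).max(-1)
for nm,bx,th,h in(('wedge',(180,215,222,270),90,0.0),):
    m=(box(*bx)&(g<th)).astype(np.uint8); cs,_=cv2.findContours(m,0,1); k=max(cs,key=cv2.contourArea); r=cv2.minAreaRect(k); print(nm,[ray(c,*q,.03)[:2].round(4).tolist() for q in cv2.boxPoints(r)])
```

```text
lid [  275   153   115    95 10314] ((602.2974853515625, -30.618057250976562), (324.2024841308594, 266.8437805175781), 88.62750244140625) 0.08999385658952014
wedge [190 230  16  33 453] ((469.60272216796875, 365.970458984375), (95.36988067626953, 37.46416091918945), 3.5721964836120605) 0.03541943968432287
tray [ 409  208   64   54 2278] ((510.226806640625, -363.6733093261719), (124.37223815917969, 170.78858947753906), 16.167123794555664) 0.005496461661870318
[ 0.26322909  0.11985317 -0.13160049] 0.05360265267085995 [0.47279676 0.36398307]
red 504 [0.46190075 0.4577423  0.00606007] [0.58634895 0.54282761 0.05727604]
bottle 514 [0.71718294 0.2385652  0.00601845] [0.82261105 0.32194663 0.15617999]
arbor 256 [0.67001077 0.33459732 0.00613774] [0.74121013 0.39113548 0.09618511]
off 481 [ 0.69924945 -0.29968537  0.00603554] [ 0.79614143 -0.22505064  0.02869563]
wr 360 [ 0.65098754 -0.51113762  0.00600037] [ 0.73898429 -0.3288293   0.0162908 ]
lid plane [ 0.00029308 -0.00071126  0.08981553]
wedge [[0.4259, 0.3759], [0.515, 0.3777], [0.5152, 0.3451], [0.426, 0.3434]]
```

Emit:
move_arm([
  [1,[0,0,0],-0.8],
  [1,[0,0,0],-0.8],
  [1,[0,0,0],-0.9],
  [1,[-1,-0.5,0],0],
  [1,[-1,-0.5,0],0],
  [1,[-1,-0.5,0],0],
  [1,[-1,-0.5,0],0],
  [1,[-1,-0.5,0],0],
  [1,[-1,-0.5,0],0],
  [1,[-1,-0.5,0],0],
  [1,[-1,-0.5,0],0],
  [1,[-1,-0.5,0],0],
  [1,[0,0,0],0],
])

```text
t: 1.78
tcp_pos: [0.4217, 0.3922, 0.1981]
tcp_rot: [-0.002, -0.004, 1.0, -0.003]
contact_force: [0.4, -0.5, -0.2]
width: 1.0
```

```bash
cat >> h.py <<'E'
def st():
    s=manip.observe(); w,x,y,z=s['tcp_rot']
    from scipy.spatial.transform import Rotation as Ro
    R=Ro.from_quat([x,y,z,w]).as_matrix()
    print('t',round(s['t'],2),'tcp',s['tcp_pos'].round(4),'yawY',round(np.degrees(np.arctan2(R[1,1],R[0,1])),2),'tilt',R[:2,2].round(3),'F',s['contact_force'].round(1),'M',s['moment'].round(2),'w',round(s['width'],3)); return s,R
E
python3 - <<'E'
from h import *
st(); c=cam('wrist','wr1.png'); print(-c['R'].T@c['t'])
E
```

```text
t 1.77 tcp [0.4217 0.3922 0.1981] yawY 90.48 tilt [-0.004 -0.006] F [ 0.4 -0.5 -0.2] M [ 0.02  0.04 -0.05] w 1.0
[0.34618604 0.3935567  0.38153551]
```

View pics/wr1.png

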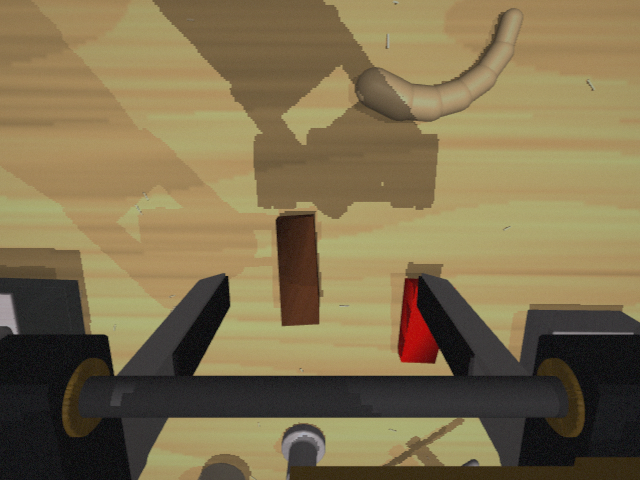

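The wedge is at about (298,270), thick end down the picture (+x). The red look-alike is at (417,320), close by the right finger.

Run:
```python
from h import *
c=cam('wrist'); W=cloud(c); b=c['pixels'].astype(int)
v,u=np.mgrid[0:480,0:640]
m=(u>262)&(u<335)&(v>200)&(v<345)&(W[...,2]>.012)
m=cv2.morphologyEx(m.astype(np.uint8),cv2.MORPH_OPEN,np.ones((3,3)))>0
p=W[m]; r=cv2.minAreaRect((p[:,:2]*1000).astype(np.float32)); print(len(p),r,p.min(0),p.max(0))
t=(p[:,2]>.018); q=p[t]
# top face slices
for x in np.arange(.425,.52,.01):
    k=q[(abs(q[:,0]-x)<.004)]; 
    if len(k): 
        k=k[k[:,2]>np.median(k[:,2])-.004]; print(round(x,3),len(k),k[:,1].min().round(4),k[:,1].max().round(4),np.median(k[:,2]).round(4))
r=p  
m2=(u>390)&(u<450)&(v>265)&(v<370)&(b[...,2]>120)&(b[...,1]<60); p=W[m2]; print('red',p.min(0),p.max(0))
```

```text
4184 ((472.6755676269531, 367.31842041015625), (97.78404998779297, 36.2232780456543), 4.063680171966553) [0.42287074 0.34615861 0.01229515] [0.52208637 0.38794835 0.05182322]
0.425 218 0.3468 0.3822 0.0229
0.435 335 0.3469 0.3824 0.0255
0.445 328 0.3471 0.3834 0.0284
0.455 333 0.3481 0.3844 0.0312
0.465 334 0.3491 0.3846 0.0342
0.475 337 0.3492 0.3856 0.0371
0.485 331 0.3504 0.3857 0.0399
0.495 336 0.3514 0.3867 0.0428
0.505 339 0.3516 0.3879 0.0457
0.515 340 0.3528 0.3879 0.0485
red [nan nan nan] [nan nan nan]
```

Emit:
move_arm([
  [1,[-0.9,-0.4,0],0],
  [1,[-0.9,-0.4,0],0],
  [1,[0,0,0],-0.6],
  [1,[0,0,1],0],
  [1,[0,0,1],0],
  [1,[0,0,1],0],
  [1,[0,0,0.5],0],
  [1,[0,0,0],0],
])

```text
t: 2.88
tcp_pos: [0.4689, 0.3746, 0.0917]
tcp_rot: [-0.002, -0.042, 0.999, -0.002]
contact_force: [-0.5, -0.1, -0.1]
width: 1.0
```

Run:
```python
from h import *
s,R=st(); print('units',(R.T@(np.array([.475,.3675,.021])-s['tcp_pos'])/.03).round(2))
```

```text
t 2.88 tcp [0.4689 0.3746 0.0917] yawY 94.84 tilt [-0.003 -0.004] F [-0.5 -0.1 -0.1] M [ 0.07  0.06 -0.03] w 1.0
units [-0.19 -0.24  2.36]
```

Emit:
move_arm([
  [1,[-0.2,-0.27,0],0.1],
  [1,[0,0,1],0],
  [1,[0,0,1],0],
  [1,[0,0,0.4],0],
  [1,[0,0,0],0],
])

```text
t: 3.5
tcp_pos: [0.4797, 0.3673, 0.0245]
tcp_rot: [0.002, -0.036, 0.999, 0.0]
contact_force: [0.4, 0.4, -0.1]
width: 1.005
```

Run:
```python
from h import *
s,R=st(); print('units',(R.T@(np.array([.475,.3675,.021])-s['tcp_pos'])/.03).round(2))
```

```text
t 3.5 tcp [0.4797 0.3673 0.0245] yawY 94.11 tilt [0.005 0.001] F [ 0.4  0.4 -0.1] M [-0.    0.01  0.04] w 1.005
units [0.16 0.02 0.11]
```

Emit:
move_arm([
  [1,[0.15,0,0.1],0],
  [-1,[0,0,0],0],
  [-1,[0,0,0],0],
  [-1,[0,0,0],0],
  [-1,[0,0,0],0],
  [-1,[0,0,0],0],
  [-1,[0,0,0],0],
  [-1,[0,0,0],0],
  [-1,[0,0,0],0],
])

```text
t: 4.62
tcp_pos: [0.4763, 0.3678, 0.0247]
tcp_rot: [0.004, -0.036, 0.999, 0.002]
contact_force: [-0.3, -0.4, 0.8]
width: 0.374
```

Run:
```python
from h import *
st()
```

```text
t 4.62 tcp [0.4763 0.3678 0.0247] yawY 94.11 tilt [0.009 0.004] F [-0.3 -0.4  0.8] M [ 0.02 -0.04  0.03] w 0.374
```

Emit:
move_arm([
  [-1,[0,0,-1],0],
  [-1,[0,0,-1],0],
  [-1,[0,0,0],0.9],
  [-1,[0.5,-1,0],0],
  [-1,[0.5,-1,0],0],
  [-1,[0.5,-1,0],0],
  [-1,[0.5,-1,0],0],
  [-1,[0.4,-1,0],0],
  [-1,[0.4,-1,0],0],
  [-1,[0,-1,0],0],
  [-1,[0,-1,0],0],
  [-1,[0,-1,0],0],
  [-1,[0,-1,0],0],
  [-1,[0,-1,0],0],
  [-1,[0,-1,0],0],
  [-1,[0,-1,0],0],
  [-1,[0,0,0],0],
])

```text
t: 6.75
tcp_pos: [0.377, -0.0325, 0.0836]
tcp_rot: [0.004, 0.012, 1.0, 0.001]
contact_force: [-0.2, 1.0, -0.4]
width: 0.38
```

Run:
```python
from h import *
s,R=st()
c=cam('wrist','wr2.png'); W=cloud(c); z=W[...,2]
m=(z>.078)&(z<.1)&(W[...,0]>.45)
cm=cv2.morphologyEx(m.astype(np.uint8),cv2.MORPH_OPEN,np.ones((3,3)))>0
p=W[cm]; print(len(p),np.median(p[:,2]))
fe=[]
for y in np.arange(-.2,.14,.01):
    k=p[abs(p[:,1]-y)<.005]
    if len(k)>20: fe.append((y,k[:,0].min()))
fe=np.array(fe); print(fe.round(3).tolist()); print('Y',p[:,1].min(),p[:,1].max())
# wedge in hand
t=s['tcp_pos']; w=(abs(W[...,1]-t[1])<.03)&(abs(W[...,0]-t[0])<.06)&(z<t[2]+.035)&(z>t[2]-.04)
q=W[w]; print('wedge',len(q),q.min(0) if len(q) else 0,q.max(0) if len(q) else 0)
```

```text
t 6.75 tcp [ 0.377  -0.0325  0.0836] yawY 88.57 tilt [0.009 0.003] F [-0.2  1.  -0.4] M [0.06 0.01 0.04] w 0.38
7194 0.08921490642046997
[[-0.19, 0.466], [-0.18, 0.466], [-0.17, 0.466], [-0.16, 0.467], [-0.07, 0.469], [-0.06, 0.469], [-0.05, 0.47], [-0.04, 0.47], [-0.03, 0.469], [-0.02, 0.47], [-0.01, 0.47], [0.0, 0.471], [0.09, 0.473], [0.1, 0.473], [0.11, 0.473], [0.12, 0.474], [0.13, 0.475]]
Y -0.18938716000208872 0.12671726384314758
wedge 16351 [ 0.32427055 -0.06155123  0.06483512] [ 0.41332049 -0.00252499  0.11861292]
```

View pics/wr2.png

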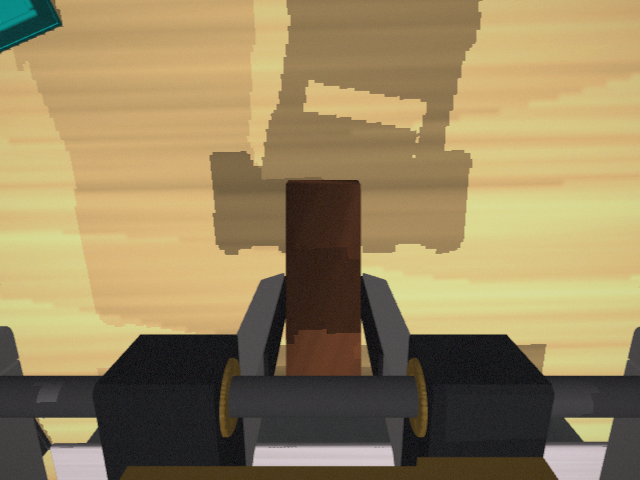

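Emit:
move_arm([
  [-1,[0,0,0.6],0],
  [-1,[0,0,0.6],0],
  [-1,[-0.7,0,0],0],
  [-1,[-0.7,0,0],0],
  [-1,[-0.65,0,0],0],
  [-1,[0,0,0],0],
])

```text
t: 7.55
tcp_pos: [0.4404, -0.0281, 0.0469]
tcp_rot: [0.004, 0.01, 1.0, 0.002]
contact_force: [0.5, -0.4, -0.9]
width: 0.376
```

```bash
cat >> h.py <<'E'
L=np.array([.7266,-.0340]); yw=-.0253; CX=np.array([np.cos(yw),np.sin(yw)]); CY=np.array([-CX[1],CX[0]])
def ch(p): # chest frame, mm
    q=np.array(p[:2])-(L-.115*CX); return np.array([q@CX,q@CY,p[2]])*1000
E
python3 - <<'E'
from h import *
s,R=st(); print(ch(s['tcp_pos']).round(1))
E
```

```text
t 7.55 tcp [ 0.4404 -0.0281  0.0469] yawY 88.84 tilt [0.008 0.003] F [ 0.5 -0.4 -0.9] M [-0.01  0.   -0.05] w 0.376
[-171.3   -1.4   46.9]
```

Emit:
move_arm([
  [-1,[0,0,-0.5],0],
  [-1,[-0.05,0,-0.7],0],
  [-1,[-0.1,0,-0.7],0],
  [-1,[-0.2,0,-0.7],0],
  [-1,[-0.3,0,-0.7],0],
  [-1,[-0.4,0,-0.7],0],
  [-1,[-0.45,0,-0.6],0],
  [-1,[0,0,0],0],
])

```text
t: 8.55
tcp_pos: [0.4781, -0.027, 0.1944]
tcp_rot: [0.002, 0.009, 1.0, 0.002]
contact_force: [-0.6, -0.8, -4.1]
width: 0.378
```

Run:
```python
from h import *
s,R=st(); print(ch(s['tcp_pos']).round(1))
```

```text
t 8.55 tcp [ 0.4781 -0.027   0.1944] yawY 88.93 tilt [0.004 0.003] F [-0.6 -0.8 -4.1] M [-0.08  0.16  0.03] w 0.378
[-133.6    0.7  194.4]
```

Emit:
move_arm([
  [-1,[-0.6,0,-0.3],0],
  [-1,[-0.6,0,-0.25],0],
  [-1,[-0.6,0,-0.2],0],
  [-1,[-0.7,0,-0.3],0],
  [-1,[-0.7,0,-0.3],0],
  [-1,[-0.4,0,-0.1],0],
  [-1,[0,0,0],0],
])

```text
t: 9.43
tcp_pos: [0.5797, -0.0277, 0.2355]
tcp_rot: [-0.004, 0.009, 1.0, 0.002]
contact_force: [-1.6, -0.8, -1.7]
width: 0.381
```

Run:
```python
from h import *
s,R=st(); p=ch(s['tcp_pos']); print(p.round(1)); t=p[[0,2]]+[44.3,25.3]-[115,85]; print(np.degrees(np.arctan2(t[1],-t[0])),np.hypot(*t))
```

```text
t 9.43 tcp [ 0.5797 -0.0277  0.2355] yawY 88.95 tilt [-0.008  0.005] F [-1.6 -0.8 -1.7] M [-0.11  0.35 -0.04] w 0.381
[-32.    2.6 235.5]
59.70216395546264 203.5966092822968
```

Emit:
move_arm([
  [-1,[-0.6,0,-0.2],0],
  [-1,[-0.6,0,-0.15],0],
  [-1,[-0.6,0,-0.1],0],
  [-1,[-0.6,0,0],0],
  [-1,[-0.6,0,0],0],
  [-1,[-0.6,0,0.1],0],
  [-1,[0,0,0],0],
])

```text
t: 10.3
tcp_pos: [0.6834, -0.0291, 0.2436]
tcp_rot: [-0.007, 0.009, 1.0, 0.003]
contact_force: [-0.7, 0.2, -1.9]
width: 0.38
```

Run:
```python
from h import *
s,R=st(); p=ch(s['tcp_pos']); print(p.round(1)); t=p[[0,2]]+[44.3,25.3]-[115,85]; print(np.degrees(np.arctan2(t[1],-t[0])),np.hypot(*t))
c=cam('side','side1.png')
```

```text
t 10.3 tcp [ 0.6834 -0.0291  0.2436] yawY 88.96 tilt [-0.015  0.005] F [-0.7  0.2 -1.9] M [ 0.02  0.23 -0.02] w 0.38
[ 71.7   3.9 243.6]
90.31103000986992 183.8768257563948
```

View pics/side1.png

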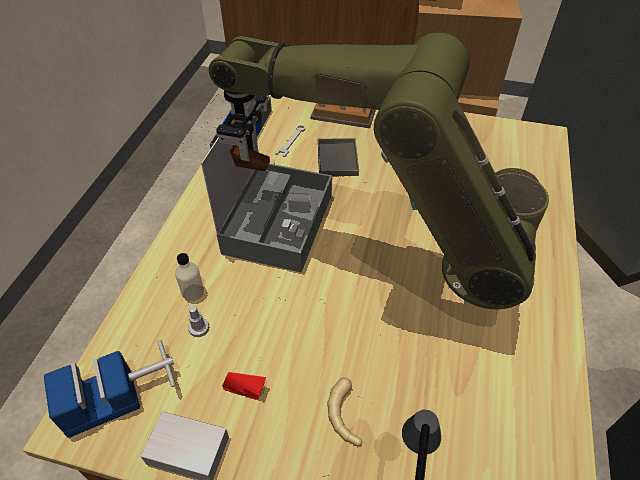

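The lid is up, resting on the wedge, and the shelf and bay are visible around (270,205). There's something lug-like near (270,187). I'll look for the lug in the depth data.

Run:
```python
from h import *
for n in('side','top','wrist'):
    c=cam(n); W=cloud(c); q=W[...,:2]-(L-.115*CX); x=q@CX*1000;y=q@CY*1000;z=W[...,2]*1000
    m=(x>7)&(x<24)&(abs(y)<150)&(z>66)&(z<84)
    print(n,m.sum())
    if m.sum()>3: print(' y',np.percentile(y[m],[2,10,25,50,75,90,98]).round(1),'x',np.percentile(x[m],[5,50,95]).round(1),'z',np.percentile(z[m],[5,50,95]).round(1))
    sh=(x>25)&(x<60)&(abs(y)<150)&(z>50)&(z<85); print(' shelf z',np.median(z[sh]), sh.sum(), np.percentile(y[sh],[1,99]) if sh.any() else '')
    cv2.imwrite(f'pics/{n}2.png',c['pixels'])
    b=(x>-110)&(x<8)&(abs(y)<150)&(z>32)&(z<80)
    if b.any():
        l,k=cv2.connectedComponents(cv2.morphologyEx(b.astype(np.uint8),cv2.MORPH_OPEN,np.ones((3,3))))
        for i in range(1,l):
            if (k==i).sum()>25: print('  bay',(k==i).sum(),[np.percentile(a[k==i],[3,50,97]).round(0).tolist() for a in(x,y,z)])
    if n=='side':
        im=c['pixels'][150:280,200:345]; cv2.imwrite('pics/side2c.png',cv2.resize(im,None,fx=5,fy=4.5,interpolation=cv2.INTER_CUBIC))
```

```text
side 53
 y [-149.3 -148.9  -35.9  -22.9  -13.7   96.8  128.3] x [ 9.2 13.1 20.4] z [66.2 72.8 82.1]
 shelf z 62.04291685236124 822 [-148.44020538  134.07534776]
  bay 324 [[-76.0, -47.0, -19.0], [-77.0, -48.0, -35.0], [36.0, 55.0, 67.0]]
  bay 270 [[-90.0, -57.0, -35.0], [39.0, 59.0, 70.0], [34.0, 50.0, 71.0]]
top 13
 y [-89.4  76.9  79.7  88.8 103.3 118.2 134. ] x [11.3 19.8 23.1] z [66.  66.6 69.2]
 shelf z 61.583151555776766 474 [-148.55011675  148.11393472]
wrist 203
 y [-37.2 -35.7 -32.3 -26.5 -21.5 -18.8 -17.7] x [12.8 16.2 19.7] z [77.4 79.4 83.4]
 shelf z 61.34796660263832 9724 [-147.5125488   147.51831847]
  bay 2365 [[-89.0, -58.0, -31.0], [37.0, 50.0, 65.0], [36.0, 52.0, 68.0]]
  bay 3132 [[-72.0, -44.0, -15.0], [-78.0, -61.0, -40.0], [42.0, 57.0, 65.0]]
```

View pics/side2c.png

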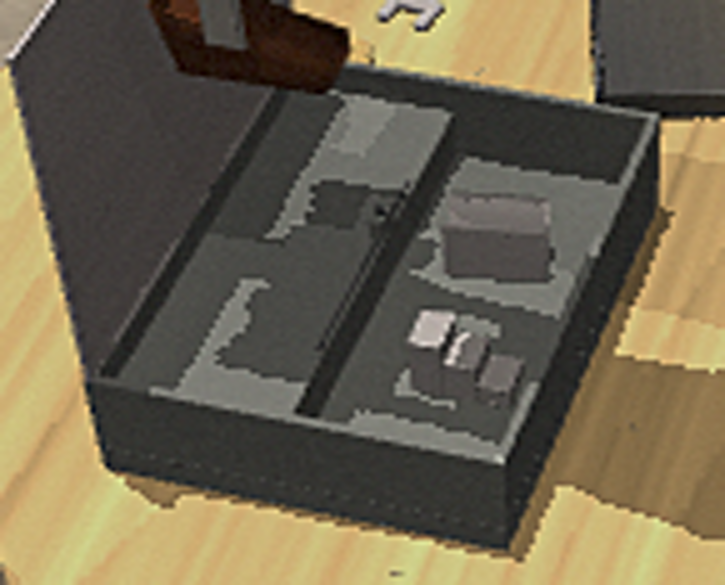

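Lug centre is at chest y ≈ -27 mm, its back face at x ≈ 19.5. The step block is in the left half (y ≈ +50), tallest step to the back; the V-block is on the right. Next I shift to the lug's y and push the lid a little past upright.

Emit:
move_arm([
  [-1,[-0.5,-0.5,0.2],0.07],
  [-1,[-0.1,-0.5,0.4],0],
  [-1,[0,-0.1,0.5],0],
  [-1,[0.1,0,0.5],0],
  [-1,[0,0,0],0],
])

```text
t: 11.12
tcp_pos: [0.6948, -0.063, 0.195]
tcp_rot: [-0.006, 0.013, 1.0, 0.003]
contact_force: [-1.8, -0.3, -1.8]
width: 0.376
```

Run:
```python
from h import *
s,R=st(); p=ch(s['tcp_pos']); print(p.round(1)); t=p[[0,2]]+[44.3,25.3]-[115,85]; print(np.degrees(np.arctan2(t[1],-t[0])),np.hypot(*t))
c=cam('wrist','wr3.png'); W=cloud(c); q=W[...,:2]-(L-.115*CX); x=q@CX*1000-p[0];y=q@CY*1000-p[1];z=W[...,2]*1000-p[2]
b=c['pixels'].astype(int); br=(b[...,2]>b[...,0]+12)
m=(abs(y)<22)&(x>-60)&(x<10)&(z>-30)&(z<30)
for xx in range(-58,12,4):
    k=m&(abs(x-xx)<1.5)
    if k.sum()>5:
        kk=k&(abs(y)<12)
        print(xx,k.sum(),'y',np.percentile(y[k],[2,98]).round(1),'z',np.percentile(z[kk],[5,50,95]).round(1) if kk.any() else '')
m=(abs(x+p[0]-15)<6)&(z+p[2]>76)&(z+p[2]<86)&(abs(y)<60)
print('lug y',np.percentile(y[m]+p[1],[3,97]),np.percentile(x[m]+p[0],[3,97])) if m.any() else print('no lug')
```

```text
t 11.12 tcp [ 0.6948 -0.063   0.195 ] yawY 88.55 tilt [-0.012  0.005] F [-1.8 -0.3 -1.8] M [ 0.02  0.3  -0.05] w 0.376
[ 84.  -29.8 195. ]
95.59717602448708 135.89918302665552
-54 123 y [-16.3  17.8] z [-16.5 -14.8  -7. ]
-50 502 y [-16.7  17.7] z [-1.8 -0.6  0.5]
-46 467 y [-16.8  17.6] z [-0.7  0.6  1.7]
-42 484 y [-16.8  17.7] z [0.4 1.5 2.6]
-38 487 y [-16.8  17.6] z [1.5 2.6 3.7]
-34 474 y [-16.8  17.7] z [2.3 3.7 4.7]
-30 492 y [-16.8  17.6] z [3.6 4.6 5.6]
-26 487 y [-16.8  17.6] z [4.6 5.8 7. ]
-22 488 y [-16.8  18. ] z [5.5 6.8 8. ]
-18 487 y [-16.8  18.1] z [6.8 7.8 8.9]
-14 486 y [-16.8  18. ] z [7.7 8.9 9.9]
-10 735 y [-21.7  21.7] z [ 8.8 10.  11.2]
-6 623 y [-18.3  19.5] z [ 9.9 11.1 12.2]
-2 534 y [-17.2  18.4] z [10.9 12.1 13.3]
2 531 y [-17.3  18.4] z [12.1 13.2 14.3]
6 519 y [-17.3  18.4] z [13.  14.2 15.2]
10 252 y [-16.9  18. ] z [14.1 15.1 16.1]
lug y [-36.75300995 -18.16532513] [12.75644646 20.12387574]
```

Emit:
move_arm([
  [-1,[0.1,0.06,0.6],0],
  [-1,[0.1,0,0.6],0],
  [-1,[0.1,0,0.6],0],
  [-1,[0,0,0.5],0],
  [-1,[0,0,0],0],
])

```text
t: 11.8
tcp_pos: [0.686, -0.0599, 0.1287]
tcp_rot: [-0.003, 0.012, 1.0, 0.002]
contact_force: [-3.5, -0.1, -2.8]
width: 0.379
```

Run:
```python
from h import *
s,R=st(); p=ch(s['tcp_pos']); print(p.round(1)); t=p[[0,2]]+[44.3,25.3]-[115,85]; print(np.degrees(np.arctan2(t[1],-t[0])),np.hypot(*t))
```

```text
t 11.8 tcp [ 0.686  -0.0599  0.1287] yawY 88.61 tilt [-0.006  0.004] F [-3.5 -0.1 -2.8] M [-0.01  0.81 -0.03] w 0.379
[ 75.1 -26.9 128.7]
93.65789884395575 69.16065194365149
```

Emit:
move_arm([
  [-1,[-0.07,0,0.4],0],
  [-1,[-0.03,0,0.4],0],
  [-1,[0,0,0],0],
])

```text
t: 12.18
tcp_pos: [0.6895, -0.0598, 0.1043]
tcp_rot: [-0.003, 0.012, 1.0, 0.002]
contact_force: [-4.1, 0.6, -3.1]
width: 0.379
```

```bash
cat > chk.py <<'E'
from h import *
s,R=st(); p=ch(s['tcp_pos']); print(p.round(1)); t=p[[0,2]]+[44.3,25.3]-[115,85]; print(np.degrees(np.arctan2(t[1],-t[0])),np.hypot(*t))
c=cam('wrist','wr4.png'); W=cloud(c); q=W[...,:2]-(L-.115*CX); x=q@CX*1000;y=q@CY*1000;z=W[...,2]*1000
m=(abs(y-p[1])<12)&(x<p[0]-20)&(x>5)&(z>61)&(z<p[2]+20)
for xx in range(8,60,2):
    k=m&(abs(x-xx)<1)
    if k.any(): print(xx,k.sum(),np.median(z[k]).round(1),end=' | ')
E
python3 chk.py
```

```text
t 12.18 tcp [ 0.6895 -0.0598  0.1043] yawY 88.61 tilt [-0.006  0.004] F [-4.1  0.6 -3.1] M [ 0.09  0.7  -0.04] w 0.379
[ 78.6 -26.8 104.3]
100.01372649175228 45.28264782558733
12 105 74.9 | 14 163 79.4 | 16 144 79.8 | 18 148 79.4 | 20 112 79.0 | 22 67 61.7 | 24 94 61.7 | 26 387 95.1 | 28 292 102.8 | 30 236 103.8 | 32 210 104.4 | 34 212 104.9 | 36 222 105.4 | 38 213 105.9 | 40 212 106.5 | 42 227 107.1 | 44 210 107.6 | 46 215 108.1 | 48 221 108.6 | 50 219 109.2 | 52 218 109.8 | 54 214 110.3 | 56 224 110.9 | 58 167 111.3 |
```

Emit:
move_arm([
  [-1,[0.1,0,0.2],0],
  [-1,[0,0,0.2],0],
  [-1,[0,0,0.1],0],
  [-1,[0,0,0],0],
])

```text
t: 12.72
tcp_pos: [0.6873, -0.0598, 0.0915]
tcp_rot: [-0.001, 0.012, 1.0, 0.002]
contact_force: [-4.4, 0.5, -1.5]
width: 0.377
```

```bash
python3 chk.py
```

```text
t 12.72 tcp [ 0.6873 -0.0598  0.0915] yawY 88.62 tilt [-0.001  0.004] F [-4.4  0.5 -1.5] M [0.05 0.85 0.  ] w 0.377
[ 76.4 -26.8  91.5]
100.13360718125898 32.279792051628796
12 116 71.8 | 14 189 79.4 | 16 183 79.5 | 18 171 79.7 | 20 98 79.1 | 22 68 61.5 | 24 105 61.7 | 26 295 82.2 | 28 259 83.3 | 30 200 84.6 | 32 214 85.4 | 34 207 86.3 | 36 211 87.1 | 38 214 88.1 | 40 212 88.9 | 42 202 89.8 | 44 224 90.5 | 46 209 91.4 | 48 212 92.4 | 50 220 93.3 | 52 226 94.2 | 54 216 95.0 | 56 158 95.8 |
```

The wedge has pitched about 8° in the grip, thick end up; it was too far back. I move forward a little, then lower to level it.

Emit:
move_arm([
  [-1,[0.13,0,0],0],
  [-1,[0,0,0.12],0],
  [-1,[0,0,0.1],0],
  [-1,[0,0,0],0],
])

```text
t: 13.28
tcp_pos: [0.6855, -0.0598, 0.089]
tcp_rot: [0.004, 0.012, 1.0, 0.001]
contact_force: [-4.1, -0.1, -1.7]
width: 0.38
```

```bash
python3 chk.py
```

```text
t 13.28 tcp [ 0.6855 -0.0598  0.089 ] yawY 88.62 tilt [0.008 0.003] F [-4.1 -0.1 -1.7] M [ 0.08  0.95 -0.05] w 0.38
[ 74.6 -26.8  89. ]
97.57586482573097 29.549036767103527
12 125 73.5 | 14 194 79.3 | 16 197 79.5 | 18 172 79.6 | 20 126 78.9 | 22 130 82.5 | 24 308 82.8 | 26 210 84.1 | 28 218 84.8 | 30 206 85.6 | 32 218 86.5 | 34 214 87.4 | 36 209 87.9 | 38 217 88.7 | 40 221 89.4 | 42 216 90.3 | 44 220 90.9 | 46 220 91.8 | 48 217 92.5 | 50 225 93.2 | 52 209 94.0 | 54 186 94.6 |
```

Emit:
move_arm([
  [-1,[0.04,0,0.13],0],
  [-1,[0,0,0.1],0],
  [-1,[0,0,0.1],0],
  [-1,[0,0,0],0],
])

```text
t: 13.82
tcp_pos: [0.6876, -0.0599, 0.0866]
tcp_rot: [0.01, 0.012, 1.0, 0.001]
contact_force: [-4.5, 0.3, 0.1]
width: 0.379
```

```bash
python3 chk.py
```

```text
t 13.82 tcp [ 0.6876 -0.0599  0.0866] yawY 88.63 tilt [0.019 0.002] F [-4.5  0.3  0.1] M [0.07 1.08 0.01] w 0.379
[ 76.6 -26.8  86.6]
102.40050302537504 27.557504967490658
12 139 73.3 | 14 211 79.3 | 16 195 79.6 | 18 169 79.6 | 20 127 79.0 | 22 43 61.7 | 24 442 81.5 | 26 211 83.9 | 28 222 84.7 | 30 221 85.3 | 32 212 85.9 | 34 224 86.7 | 36 222 87.4 | 38 213 88.1 | 40 221 88.7 | 42 219 89.3 | 44 213 90.0 | 46 227 90.8 | 48 215 91.4 | 50 228 92.0 | 52 223 92.6 | 54 217 93.4 | 56 177 94.1 |
```

Emit:
move_arm([
  [-1,[0.12,0,0.08],0],
  [-1,[0.05,0,0.08],0],
  [-1,[0,0,0.06],0],
  [-1,[0,0,0],0],
])

```text
t: 14.38
tcp_pos: [0.6864, -0.0599, 0.0864]
tcp_rot: [0.016, 0.012, 1.0, 0.0]
contact_force: [-3.0, 0.2, 0.4]
width: 0.377
```

```bash
python3 chk.py
```

```text
t 14.38 tcp [ 0.6864 -0.0599  0.0864] yawY 88.64 tilt [0.032 0.   ] F [-3.   0.2  0.4] M [ 0.05  0.8  -0.01] w 0.377
[ 75.4 -26.9  86.4]
100.05222965546056 27.164801284903497
12 184 72.3 | 14 194 79.3 | 16 195 79.7 | 18 188 79.5 | 20 103 78.9 | 22 313 79.6 | 24 244 83.7 | 26 219 84.3 | 28 213 85.2 | 30 223 85.8 | 32 218 86.4 | 34 225 87.1 | 36 211 87.8 | 38 229 88.4 | 40 216 89.1 | 42 221 89.8 | 44 229 90.5 | 46 222 91.1 | 48 221 91.8 | 50 221 92.5 | 52 226 93.2 | 54 222 93.8 | 56 50 94.2 |
```

Emit:
move_arm([
  [-0.1,[0,0,0],0],
  [0.1,[0,0,0],0],
  [0.3,[0,0,0],0],
  [0.5,[0,0,0],0],
])

```text
t: 14.92
tcp_pos: [0.6866, -0.0599, 0.085]
tcp_rot: [0.016, 0.012, 1.0, 0.0]
contact_force: [-0.8, -0.2, -0.2]
width: 0.718
```

```bash
python3 chk.py
```

```text
t 14.93 tcp [ 0.6866 -0.0599  0.085 ] yawY 88.64 tilt [0.033 0.   ] F [-0.8 -0.2 -0.2] M [ 0.02  0.01 -0.08] w 0.718
[ 75.7 -26.9  85. ]
101.10135416041315 25.813778156408762
12 196 73.4 | 14 198 79.3 | 16 188 79.6 | 18 187 79.7 | 20 279 80.5 | 22 223 83.7 | 24 235 84.3 | 26 217 85.0 | 28 233 85.6 | 30 221 86.3 | 32 226 87.1 | 34 231 87.6 | 36 230 88.5 | 38 227 88.9 | 40 226 89.7 | 42 227 90.3 | 44 229 91.1 | 46 233 91.7 | 48 220 92.4 | 50 233 93.1 | 52 226 93.7 | 54 229 94.4 | 56 73 94.9 |
```

Emit:
move_arm([
  [0.5,[0,0,-0.3],0],
  [0.5,[0,0,-0.5],0],
  [0.5,[0.1,0,-0.7],0],
  [0.5,[0.1,0,-0.8],0],
  [0.5,[0.1,0,-0.8],0],
  [0.5,[0,0,0],0],
])

```text
t: 15.72
tcp_pos: [0.6744, -0.0598, 0.1876]
tcp_rot: [0.019, 0.012, 1.0, 0.0]
contact_force: [-0.1, 0.6, -0.4]
width: 0.749
```

Run:
```python
from h import *
s,R=st(); p=ch(s['tcp_pos']); print(p.round(1))
c=cam('wrist','wr5.png'); W=cloud(c); q=W[...,:2]-(L-.115*CX); x=q@CX*1000;y=q@CY*1000;z=W[...,2]*1000
m=(abs(y+27)<12)&(x>5)&(z>55)&(z<130)
for xx in range(8,124,4):
    k=m&(abs(x-xx)<1)
    if k.any(): print(xx,k.sum(),np.median(z[k]).round(1),end=' | ')
m=(abs(y)<150)&(z>130)&(z<330)&(x>105); print('\nlid',m.sum())
c=cam('side','side3.png');W=cloud(c); q=W[...,:2]-(L-.115*CX); x=q@CX*1000;y=q@CY*1000;z=W[...,2]*1000
m=(abs(y)<155)&(z>130)&(z<330)&(x>90)&(x<180)
A=np.polyfit(z[m],x[m],1); print(m.sum(),'lid angle from side',np.degrees(np.arctan2(1,-A[0])),'x at z85',np.polyval(A,85))
```

```text
t 15.72 tcp [ 0.6744 -0.0598  0.1876] yawY 88.64 tilt [ 0.038 -0.   ] F [-0.1  0.6 -0.4] M [-0.   -0.02 -0.02] w 0.749
[ 63.4 -27.1 187.6]
12 111 66.7 | 16 80 79.5 | 20 130 82.1 | 24 83 84.4 | 28 96 85.4 | 32 95 87.1 | 36 93 88.6 | 40 98 89.8 | 44 93 91.0 | 48 97 92.3 | 52 94 93.7 | 56 94 94.9 | 60 95 96.4 | 64 95 97.8 | 68 88 99.2 | 72 97 100.5 | 76 96 101.7 | 80 93 103.1 | 84 96 104.6 | 88 98 105.7 | 92 99 107.0 | 96 91 108.5 | 100 99 109.8 | 104 96 111.3 | 108 101 112.5 | 112 101 113.7 | 116 319 121.5 | 
lid 25766
1981 lid angle from side 88.2034621871029 x at z85 114.91607157293548
```

View pics/wr5.png

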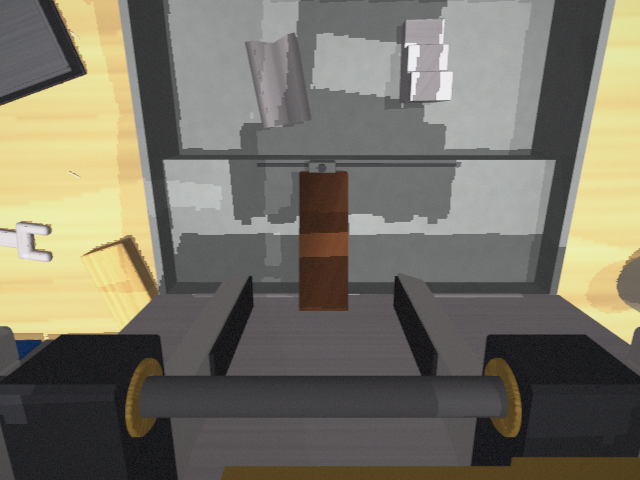

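Wedge sits square against the lug at (322,168) and the lid holds. But its thick end rides about 3 mm high (2.4° tilt), and the lid reads about 88°. I press it flat with closed fingertips; the gripper body will also nudge the lid back.

Emit:
move_arm([
  [-1,[0,0,0],0],
  [-1,[0,0,0],0],
  [-1,[0,0,0],0],
  [-1,[0,0,0],0],
  [-1,[-0.4,0,0.5],0],
  [-1,[-0.4,0,0.5],0],
  [-1,[0,0,0.5],0],
  [-1,[0,0,0],0],
])

```text
t: 16.82
tcp_pos: [0.6984, -0.0602, 0.1355]
tcp_rot: [0.014, 0.012, 1.0, 0.001]
contact_force: [-1.5, -0.3, 0.0]
width: 0.005
```

```bash
python3 -c "
from h import *
s,R=st(); print(ch(s['tcp_pos']).round(1))"
```

```text
t 16.82 tcp [ 0.6984 -0.0602  0.1355] yawY 88.63 tilt [0.029 0.001] F [-1.5 -0.3  0. ] M [ 0.04  0.16 -0.01] w 0.005
[ 87.5 -26.9 135.5]
```

Emit:
move_arm([
  [-1,[0,0,0.3],0],
  [-1,[0,0,0.2],0],
  [-1,[0,0,0.08],0],
])

```text
t: 17.2
tcp_pos: [0.6988, -0.0602, 0.1186]
tcp_rot: [0.015, 0.012, 1.0, 0.001]
contact_force: [-1.7, -0.7, 1.2]
width: 0.003
```

```bash
python3 -c "
from h import *
s,R=st(); print(ch(s['tcp_pos']).round(1))"
```

```text
t 17.2 tcp [ 0.6988 -0.0602  0.1186] yawY 88.63 tilt [0.03  0.001] F [-1.7 -0.7  1.2] M [-0.02  0.14 -0.  ] w 0.003
[ 87.8 -26.9 118.6]
```

Emit:
move_arm([
  [-1,[0,0,0.1],0],
  [-1,[0,0,0.1],0],
  [-1,[0,0,-0.3],0],
  [-1,[0.1,0,-0.5],0],
  [-1,[0.2,0,-0.8],0],
  [-1,[0.3,0,-0.8],0],
  [-1,[0,0,0],0],
])

```text
t: 18.08
tcp_pos: [0.6784, -0.0599, 0.1923]
tcp_rot: [0.018, 0.012, 1.0, 0.0]
contact_force: [-0.0, 0.4, 0.3]
width: 0.002
```

```bash
cat > chk2.py <<'E'
from h import *
s,R=st(); p=ch(s['tcp_pos']); print(p.round(1))
c=cam('wrist'); W=cloud(c); q=W[...,:2]-(L-.115*CX); x=q@CX*1000;y=q@CY*1000;z=W[...,2]*1000
m=(abs(y+27)<12)&(x>5)&(z>55)&(z<130)
for xx in range(16,124,6):
    k=m&(abs(x-xx)<1)
    if k.any(): print(xx,np.median(z[k]).round(1),end=' | ')
c=cam('side');W=cloud(c); q=W[...,:2]-(L-.115*CX); x=q@CX*1000;y=q@CY*1000;z=W[...,2]*1000
m=(abs(y)<155)&(z>130)&(z<330)&(x>90)&(x<180)
A=np.polyfit(z[m],x[m],1); print(m.sum(),'lid angle from side',np.degrees(np.arctan2(1,-A[0])),'x at z85',np.polyval(A,85))
E
python3 chk2.py
```

```text
t 18.07 tcp [ 0.6784 -0.0599  0.1923] yawY 88.64 tilt [ 0.036 -0.   ] F [-0.   0.4  0.3] M [ 0.02 -0.   -0.03] w 0.002
[ 67.5 -27.1 192.3]
16 79.5 | 22 84.0 | 28 85.8 | 34 87.4 | 40 89.2 | 46 90.9 | 52 93.0 | 58 94.7 | 64 96.8 | 70 98.4 | 76 100.2 | 82 102.1 | 88 103.9 | 94 105.9 | 2187 lid angle from side 89.94287969484694 x at z85 115.26478922331785
```

Emit:
move_arm([
  [1,[0.8,0.5,0],0],
  [1,[0.8,0.5,0],0],
  [1,[0.8,0.5,0],0],
  [1,[0.8,0.5,0],0],
  [1,[0.8,0.5,0],0],
  [1,[0.3,0.2,0],0],
  [1,[0,0,0],0],
])

```text
t: 19.05
tcp_pos: [0.5464, 0.0264, 0.1786]
tcp_rot: [0.011, 0.012, 1.0, 0.001]
contact_force: [0.1, 0.2, 0.5]
width: 0.712
```

Run:
```python
from h import *
s,R=st(); p=ch(s['tcp_pos']); print(p.round(1))
c=cam('wrist','wr6.png'); W=cloud(c); q=W[...,:2]-(L-.115*CX); x=q@CX*1000;y=q@CY*1000;z=W[...,2]*1000
b=(x>-108)&(x<5)&(y>10)&(y<120)&(z>30)&(z<75)
l,k,stt,_=cv2.connectedComponentsWithStats(cv2.morphologyEx(b.astype(np.uint8),cv2.MORPH_OPEN,np.ones((3,3))))
i=1+np.argmax(stt[1:,4]); m=k==i
print(m.sum(),stt[i],cv2.minAreaRect(np.c_[x[m],y[m]].astype(np.float32)))
for lo,hi in((33,42),(47,57),(62,72)):
    n=m&(z>lo)&(z<hi); print(lo,n.sum(),np.median(z[n]),cv2.minAreaRect(np.c_[x[n],y[n]].astype(np.float32)))
```

```text
t 19.05 tcp [0.5464 0.0264 0.1786] yawY 88.62 tilt [0.023 0.001] F [0.1 0.2 0.5] M [ 0.02  0.   -0.  ] w 0.712
[-66.7  55.9 178.6]
2905 [ 298  191   38   81 2905] ((-60.77008819580078, 51.428749084472656), (60.57052993774414, 29.932327270507812), 1.1764614582061768)
33 871 37.31194323623663 ((-80.5597152709961, 50.84363555908203), (20.953916549682617, 29.59121322631836), 1.2208282947540283)
47 957 52.32678108688682 ((-60.759193420410156, 51.327274322509766), (20.775121688842773, 29.740909576416016), 0.8849347233772278)
62 935 67.28981505960469 ((-41.0717887878418, 51.75962829589844), (20.78458595275879, 29.84855079650879), 0.43594783544540405)
```

View pics/wr6.png

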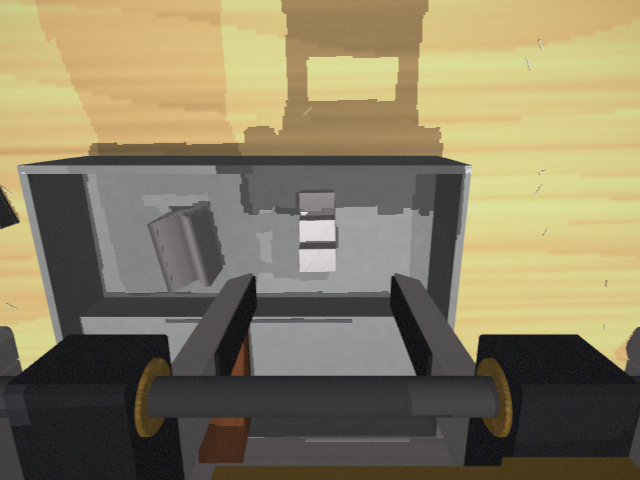

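Emit:
move_arm([
  [1,[-0.35,-0.15,0],-0.2],
  [1,[0,0,0.9],0],
  [1,[0,0,0.9],0],
  [1,[0,0,0.9],0],
  [1,[0,0,0],0],
])

```text
t: 19.73
tcp_pos: [0.5645, 0.0178, 0.0948]
tcp_rot: [0.012, 0.001, 1.0, 0.0]
contact_force: [0.3, 0.1, 0.0]
width: 0.998
```

Run:
```python
from h import *
s,R=st(); print(ch(s['tcp_pos']).round(1)); T=np.append((L-.115*CX)-.053*CX+.0515*CY,.043); print((R.T@(T-s['tcp_pos'])/.03).round(2))
```

```text
t 19.73 tcp [0.5645 0.0178 0.0948] yawY 89.91 tilt [0.023 0.001] F [0.3 0.1 0. ] M [ 0.02 -0.01  0.01] w 0.998
[-48.4  47.6  94.8]
[0.19 0.13 1.72]
```

Emit:
move_arm([
  [1,[0.19,0.12,0.3],0],
  [1,[0,0,0.7],0],
  [1,[0,0,0.6],0],
  [1,[0,0,0],0],
])

```text
t: 20.23
tcp_pos: [0.5617, 0.0211, 0.0474]
tcp_rot: [0.014, 0.001, 1.0, 0.0]
contact_force: [-0.4, -0.3, 0.4]
width: 1.003
```

Run:
```python
from h import *
s,R=st(); print(ch(s['tcp_pos']).round(1)); T=np.append((L-.115*CX)-.053*CX+.0515*CY,.043); print((R.T@(T-s['tcp_pos'])/.03).round(2))
```

```text
t 20.23 tcp [0.5617 0.0211 0.0474] yawY 89.92 tilt [0.028 0.001] F [-0.4 -0.3  0.4] M [-0.01  0.02 -0.03] w 1.003
[-51.2  50.9  47.4]
[0.06 0.02 0.15]
```

Emit:
move_arm([
  [1,[0.06,0,0.13],0],
  [-1,[0,0,0],0],
  [-1,[0,0,0],0],
  [-1,[0,0,0],0],
  [-1,[0,0,0],0],
  [-1,[0,0,0],0],
  [-1,[0,0,0],0],
  [-1,[0,0,0],0],
  [-1,[0,0,-0.4],0],
  [-1,[0,0,-0.8],0],
  [-1,[0,0,-0.8],0],
  [-1,[0,0,0],0],
])

```text
t: 21.72
tcp_pos: [0.5588, 0.0211, 0.1084]
tcp_rot: [0.015, 0.001, 1.0, 0.0]
contact_force: [-1.0, -0.1, -1.8]
width: 0.319
```

Run:
```python
from h import *
s,R=st(); print(ch(s['tcp_pos']).round(1))
# tray from side cam
c=cam('side'); W=cloud(c); z=W[...,2]; v,u=np.mgrid[0:480,0:640]
m=(u>310)&(u<365)&(v>130)&(v<180)&(c['pixels'].max(-1)<110)
p=W[m]; print(cv2.minAreaRect((p[:,:2]*1000).astype(np.float32)))
m=cv2.morphologyEx(((z>.012)&(z<.03)&(u>305)&(u<370)&(v>128)&(v<182)).astype(np.uint8),cv2.MORPH_OPEN,np.ones((2,2)))>0
p=W[m]; print(len(p),cv2.minAreaRect((p[:,:2]*1000).astype(np.float32)))
```

```text
t 21.73 tcp [0.5588 0.0211 0.1084] yawY 89.93 tilt [0.03  0.001] F [-1.  -0.1 -1.8] M [0.01 0.06 0.  ] w 0.319
[-54.2  50.9 108.4]
((473.993408203125, -166.22146606445312), (106.31626892089844, 558.2865600585938), 13.715559005737305)
143 ((489.07891845703125, -307.3208312988281), (133.5688018798828, 221.82054138183594), 15.744851112365723)
```

Emit:
move_arm([
  [-1,[0.2,0,-0.9],0],
  [-1,[0.3,0,-0.9],0],
  [-1,[0.2,-0.6,0],0],
  [-1,[0.2,-0.8,0],0],
  [-1,[0.2,-0.8,0],0],
  [-1,[0.2,-0.8,0],0],
  [-1,[0.1,-0.8,0],0],
  [-1,[0.1,-0.8,0],0],
  [-1,[0,-0.8,0],0],
  [-1,[0,-0.8,0],0],
  [-1,[0,-0.8,0],0],
  [-1,[0,-0.8,0],0],
  [-1,[0,-0.8,0],0],
  [-1,[0,-0.8,0],0],
  [-1,[0,-0.8,0],0],
  [-1,[0,-0.8,0],0],
  [-1,[0,0,0],0],
])

```text
t: 23.9
tcp_pos: [0.493, -0.3295, 0.1266]
tcp_rot: [-0.005, 0.004, 1.0, 0.007]
contact_force: [0.2, 1.0, -2.0]
width: 0.319
```

```bash
cat > tr.py <<'E'
from h import *
s,R=st()
c=cam('wrist','wr7.png'); W=cloud(c); z=W[...,2]; P=c['pixels'].astype(int)
t=s['tcp_pos']
m=(z>.015)&(z<.03)&(W[...,1]<-.24)&(W[...,0]<.62)
m=cv2.morphologyEx(m.astype(np.uint8),cv2.MORPH_OPEN,np.ones((2,2)))>0
p=W[m]; print(len(p)); 
if len(p)>10: print(cv2.minAreaRect((p[:,:2]*1000).astype(np.float32)))
T=np.array([.510,-.364,.1]); print((R.T@(T-t)/.03).round(2))
m=(abs(W[...,1]-t[1])<.03)&(abs(W[...,0]-t[0])<.06)&(z<t[2]+.035)&(z>t[2]-.03); q=W[m]
if len(q): print('block rel',(q.min(0)-t).round(3),(q.max(0)-t).round(3))
E
python3 tr.py
```

```text
t 23.9 tcp [ 0.493  -0.3295  0.1266] yawY 89.59 tilt [-0.009  0.013] F [ 0.2  1.  -2. ] M [ 0.05 -0.03  0.06] w 0.319
9767
((477.9194030761719, -446.52960205078125), (264.8727722167969, 315.12493896484375), 16.119325637817383)
[-0.58 -1.16  0.87]
block rel [-0.04  -0.026 -0.022] [0.022 0.027 0.035]
```

Emit:
move_arm([
  [-1,[-0.4,-0.6,0],0],
  [-1,[-0.3,-0.6,0],0],
  [-1,[0,0,0],-0.9],
  [-1,[0,0,0],-0.9],
  [-1,[0,0,0.5],-0.9],
  [-1,[0,0,0.5],0],
  [-1,[0,0,0],0],
])

```text
t: 24.82
tcp_pos: [0.5115, -0.3607, 0.0882]
tcp_rot: [-0.007, -0.142, 0.99, 0.011]
contact_force: [0.5, 0.1, -1.9]
width: 0.314
```

```bash
cat > tr2.py <<'E'
from h import *
s,R=st(); t=s['tcp_pos']
c=cam('wrist','wr8.png'); W=cloud(c); z=W[...,2]
D=(W-t)@R*1000  # tool coords mm
# block in hand: x slices with tops (tool x = -block x)
m=(abs(D[...,1])<12)&(D[...,2]>-40)&(D[...,2]<25)
for xx in range(-30,46,5):
    k=m&(abs(D[...,0]-xx)<1.5)
    if k.any(): print(xx,k.sum(),(z[k].min()*1000).round(1),np.median(z[k]*1000).round(1),end=' | ')
E
python3 tr2.py
```

```text
t 24.82 tcp [ 0.5115 -0.3607  0.0882] yawY 106.31 tilt [-0.016  0.02 ] F [ 0.5  0.1 -1.9] M [ 0.02 -0.   -0.01] w 0.314
-20 272 107.3 109.1 | -15 299 108.0 109.5 | -10 294 108.0 109.6 | -5 300 108.2 109.9 | 0 421 93.2 95.5 | 5 283 93.4 95.2 | 10 284 93.9 95.4 | 15 294 94.1 95.6 | 20 602 78.9 84.0 | 25 266 78.2 81.0 | 30 274 79.4 81.3 | 35 284 79.5 81.4 | 40 320 66.3 75.2 |
```

View pics/wr8.png

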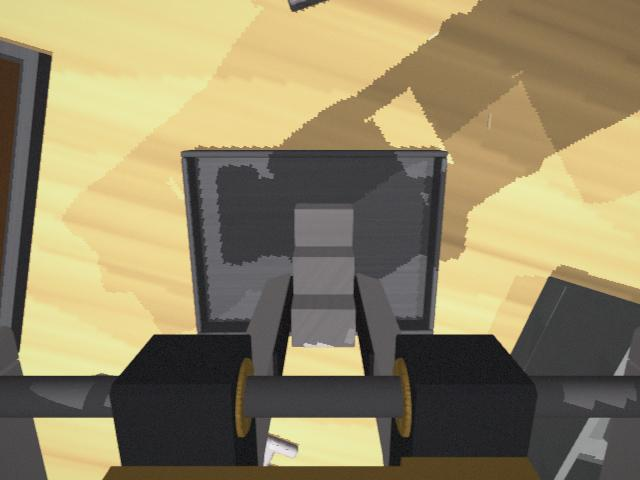

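Emit:
move_arm([
  [-1,[0,0,0.6],0],
  [-1,[0,0,0.6],0],
  [-1,[0,0,0.4],0],
  [-1,[0,0,0.1],0],
  [-1,[0,0,0],0],
])

```text
t: 25.5
tcp_pos: [0.5111, -0.3598, 0.0345]
tcp_rot: [-0.006, -0.141, 0.99, 0.01]
contact_force: [-0.1, 0.1, -2.6]
width: 0.314
```

```bash
python3 tr2.py
```

```text
t 25.5 tcp [ 0.5111 -0.3598  0.0345] yawY 106.21 tilt [-0.015  0.019] F [-0.1  0.1 -2.6] M [ 0.03 -0.01  0.  ] w 0.314
-20 277 53.9 55.5 | -15 300 53.8 55.8 | -10 305 54.0 55.9 | -5 306 54.6 56.1 | 0 384 39.3 41.7 | 5 287 39.7 41.5 | 10 282 39.9 41.8 | 15 293 40.1 42.0 | 20 613 25.6 30.6 | 25 268 25.8 27.4 | 30 266 25.3 27.5 | 35 282 26.2 27.8 | 40 327 12.4 21.4 |
```

Emit:
move_arm([
  [-1,[0,0,0.15],0],
  [-1,[0,0,0.08],0],
  [-1,[0,0,0.08],0],
  [-1,[0,0,0],0],
])

```text
t: 26.05
tcp_pos: [0.5116, -0.3604, 0.0288]
tcp_rot: [-0.005, -0.141, 0.99, 0.009]
contact_force: [0.2, -0.0, -3.0]
width: 0.313
```

```bash
python3 tr2.py
```

```text
t 26.05 tcp [ 0.5116 -0.3604  0.0288] yawY 106.22 tilt [-0.013  0.017] F [ 0.2 -0.  -3. ] M [ 0.01 -0.06  0.  ] w 0.313
-20 262 48.1 49.9 | -15 293 48.6 50.0 | -10 300 48.5 50.2 | -5 303 49.0 50.4 | 0 428 34.0 36.1 | 5 277 34.0 35.8 | 10 279 34.1 35.9 | 15 291 34.2 36.2 | 20 614 19.6 24.6 | 25 265 20.1 21.6 | 30 268 20.0 21.7 | 35 280 20.4 21.9 | 40 458 3.9 12.4 | 45 162 3.9 4.7 |
```

Tray floor reads about 4 and the block's bottom about 5–6. I'll go a little further until contact.

Emit:
move_arm([
  [-1,[0,0,0.08],0],
  [-1,[0,0,0.06],0],
  [-1,[0,0,0],0],
])

```text
t: 26.48
tcp_pos: [0.5118, -0.3606, 0.0286]
tcp_rot: [-0.005, -0.141, 0.99, 0.009]
contact_force: [0.3, 0.4, -1.5]
width: 0.317
```

```bash
python3 tr2.py
```

```text
t 26.48 tcp [ 0.5118 -0.3606  0.0286] yawY 106.23 tilt [-0.012  0.016] F [ 0.3  0.4 -1.5] M [0.05 0.03 0.01] w 0.317
-20 268 48.0 49.7 | -15 288 48.4 49.9 | -10 305 48.1 50.0 | -5 306 48.6 50.2 | 0 412 33.8 35.8 | 5 280 33.9 35.6 | 10 297 34.1 35.8 | 15 295 34.2 35.9 | 20 616 18.1 24.2 | 25 264 19.9 21.3 | 30 276 19.4 21.5 | 35 283 19.4 21.6 | 40 476 3.8 11.3 | 45 199 3.7 4.5 |
```

Emit:
move_arm([
  [-1,[0,0,0.12],0],
  [-1,[0,0,0.12],0],
])

```text
t: 26.78
tcp_pos: [0.5121, -0.3608, 0.0275]
tcp_rot: [-0.004, -0.141, 0.99, 0.008]
contact_force: [-19.6, 14.5, 45.6]
width: 0.314
```

```bash
python3 tr2.py
```

```text
t 26.77 tcp [ 0.5121 -0.3608  0.0275] yawY 106.25 tilt [-0.011  0.015] F [-19.6  14.5  45.6] M [3.27 3.66 0.15] w 0.314
-20 256 46.9 49.1 | -15 287 47.9 49.3 | -10 303 47.7 49.5 | -5 308 47.9 49.6 | 0 842 33.1 39.6 | 5 291 33.2 34.8 | 10 282 33.2 35.0 | 15 291 33.3 35.2 | 20 693 18.1 25.8 | 25 264 18.6 20.5 | 30 272 19.1 20.7 | 35 281 19.0 20.8 | 40 514 2.7 11.1 | 45 236 2.8 4.3 |
```

Firm contact. I relax, release and retreat upward.

Emit:
move_arm([
  [-1,[0,0,-0.03],0],
  [-1,[0,0,0],0],
  [-0.2,[0,0,0],0],
  [0,[0,0,0],0],
  [0.3,[0,0,0],0],
  [0.3,[0,0,0],0],
  [0.3,[0,0,-0.4],0],
  [0.3,[0,0,-0.8],0],
  [0.3,[0,0,-0.9],0],
  [0.3,[0,0,-0.9],0],
  [0.3,[0.7,0,-0.7],0],
  [0.3,[0.9,0,0],0],
  [0.3,[0.9,0,0],0],
  [0.3,[0.9,0,0],0],
  [0.3,[0.9,0,0],0],
  [0.3,[0,0,0],0],
])

```text
t: 28.82
tcp_pos: [0.4112, -0.3703, 0.1524]
tcp_rot: [-0.019, -0.111, 0.994, -0.011]
contact_force: [0.5, 0.2, -0.2]
width: 0.65
```

Run:
```python
from h import *
s,R=st()
c=cam('top','top9.png'); b=cam('side','side9.png')
W=cloud(b); q=W[...,:2]-(L-.115*CX); x=q@CX*1000;y=q@CY*1000;z=W[...,2]*1000
m=(abs(y)<155)&(z>130)&(z<330)&(x>90)&(x<180)
A=np.polyfit(z[m],x[m],1); print('lid',m.sum(),np.degrees(np.arctan2(1,-A[0])))
W=cloud(c); X,Y,Z=[W[...,i] for i in range(3)]
m=(abs(X-.51)<.06)&(abs(Y+.36)<.06)&(Z>.01); print('block',np.nanpercentile(W[m],[2,98],axis=0).round(3).tolist(),cv2.minAreaRect((W[m][:,:2]*1000).astype(np.float32)))
v,u=np.mgrid[0:480,0:640]
for n,bb in dict(bottle=(215,245,130,170),arbor=(186,212,155,185),off=(392,420,140,175),wr=(425,488,160,190)).items():
    m=(u>bb[0])&(u<bb[1])&(v>bb[2])&(v<bb[3])&(Z>.006); p=W[m]; print(n,len(p),p.min(0).round(3),p.max(0).round(3))
A=c['pixels'][130:280,260:500]; B=b['pixels'][100:280,190:370]
cv2.imwrite('pics/fin.png',np.hstack([cv2.resize(A,(440,275)),cv2.resize(B,(275,275))]))
```

```text
t 28.82 tcp [ 0.4112 -0.3703  0.1524] yawY 102.72 tilt [-0.036 -0.026] F [ 0.5  0.2 -0.2] M [ 0.03 -0.    0.01] w 0.65
lid 3156 90.19082862529535
block [[0.451, -0.402, 0.01], [0.562, -0.309, 0.468]] ((509.48150634765625, -360.20819091796875), (122.33573913574219, 113.41829681396484), 4.9479217529296875)
bottle 515 [0.711 0.239 0.006] [0.816 0.321 0.156]
arbor 263 [0.664 0.335 0.006] [0.744 0.399 0.096]
off 534 [ 0.696 -0.296  0.006] [ 0.799 -0.169  0.268]
wr 319 [ 0.652 -0.513  0.006] [ 0.738 -0.323  0.015]
```

View pics/fin.png

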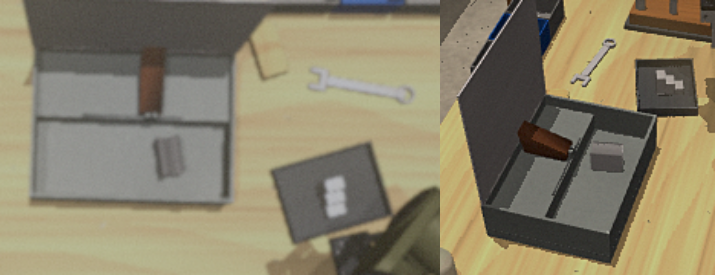

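The lid stands open on the wedge, which is against the lug. The block stands upright in the dark tray, the V-block is untouched and the bystanders are where they were. Handing in.

```bash
python3 -c "
from rig import manip
print(manip.sign_off())"
```

```text
the job is handed in; nothing more can be done
None
```

The job is done and handed in at about 29 s. The lid is propped by the wedge against the stop lug, and the step block stands on its base in the dark steel tray.

I lifted the lid with the wedge held in the gripper and found the lug 27 mm right of the chest's middle. I seated the wedge against it, then moved the step block from the bay's left half to the tray.

**Last checks**
- **Lid:** measured at about 90.2° from the side camera, a little short of the 1.6 rad (91.7°) expected, and holding.
- **Wedge:** square against the lug. It first sat about 2.4° tilted, so I pressed it down. It then measured about 0.8° off flat, within the camera's error, and I did not re-measure it at the end.
- **Step block:** upright in the tray by eye in the final picture. The numerical check of its position failed, because the arm got into the measured area.
- **Force:** the last push down onto the tray floor peaked at about 45 N up (about 52 N in all) on the wrist, through the held block. That is well under the 120 N wrist limit. I relaxed it before letting go.
- **V-block and bystanders:** the V-block looks untouched, and the wrench, arbor and bottle measured where they were within noise. The offcut's reading was stretched by stray points, most likely from the open lid, but it looks unmoved in the picture.
- **Robot:** clear of everything at hand-in.

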